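# Hold a beech blank in the sawing jig

### The arm

A 7-joint arm with a two-finger parallel gripper is mounted at the origin on the work surface. World frame = base frame: x ahead of the robot, y to its left, z up, the work surface at z = 0. Lengths are in m, angles in rad, forces in N, time in s.
With the tool pointing down it reaches from about 0.425 to 0.925 m from the base axis. Payload 6.8 kg.
Tool frame: the origin (TCP) lies between the finger pads; the fingertips stand 17 mm ahead of it and the grasp point (between the pads) lies 2 mm behind it; z points along the fingers, x is the direction in which the jaws open and shut, and the axes are right-handed (so a half turn about z gives the same grasp; the last joint's range is limited). The gripper opens to 85 mm and grips with 20 to 120 N. Pads are 22 mm wide; open, the fingers measure 114 mm over their backs; the gripper's body (76 mm by 85 mm) begins 54 mm behind the grasp point. The pads swing forward as they close: fully open they stand 13 mm farther back than shut.
Start: joints at [1.125, 0.477, 0.022, 1.555, -0.011, 1.109, -0.083], TCP at [0.224, -0.637, 0.248] pointing down, gripper open.
Joint ranges: [-2.96, 2.96], [-0.34, 2.1], [-1.41, 1.46], [0.24, 2.44], [-1.37, 4.51], [0.17, 1.92], [-2.96, 2.96]. Speed limits (rad/s): [2.39, 2.39, 3.14, 3.14, 3.14, 3.14, 3.14].

### API

Orientations are given as a unit quaternion [w, x, y, z].
In Python, from station import readout, read_camera, get_calibration, bot, models gives the robot as it stands.
- The arm moves only by the tool carry_out, never from a script. Its argument "deltas" is a list of rows, each a list of 2 entries, a list of its own where there are three numbers: the shift along the tool's x, y, z in cm, then the turn about the tool's z in degrees. A call has 1 to 10 rows; each row is the pose to reach, as a shift and turn from the pose measured when the call began, along the tool's axes at that moment; what a row does not reach only later rows make up. A row lasts 1/8 s, in which the tool goes at most 62.5 mm and 10.7 degrees, less where a joint would pass 70% of its speed; a pose out of reach is approached as far as the arm can. A call with a gripper value outside its range is refused whole. "hand" is the opening, from 0 (shut) to 1 (fully open), set as the call begins (left out, the last holds). The fingers move at their own pace and stop on an object; "newtons" is the grip in N (left out, the last holds). Time passes only in rows, so rows that repeat a pose let the fingers close. It gives the time, the measured TCP pose, the force and the opening at its end, in the units of the state.
- readout.get_obs(): the state, without advancing time (a new reading comes with each control period).
- read_camera(name): name is "scene" or "side" or "wrist"; returns the picture (400x640x3 uint8, red, green, blue); there is no depth.
- get_calibration(name): a dict with "fov_y" (degrees; the focal length in pixels is half the picture's height over the tangent of half this angle, whatever the lens; pixels are square), "cx", "cy" (the principal point, pixels), "world_from_camera" (4x4, takes a point from camera to world coordinates). Camera axes: x right, y down, z forward; pixel columns grow to the right and rows downward; lengths in m; the calibration is good to about 2 mm. A picture is of the moment at which its call begins: read the wrist's pose just before it. get_calibration takes no time and is no camera call; for the wrist camera it gives the pose at the moment of the call.
- bot.hand_in(): hands the job in, once; it reports no verdict.
Trained networks look in the newest picture that a camera, given by its name, has taken for a name from the list of things; names that differ only in an ending like _2 or _b are one class to them, and where a whole thing is asked for, a point or a joint stands for the part that bears it (a point fixed in the world has none). Each returns a list of dicts, best first, with "score" (0 to 1); they miss things now and then, are a little off and sometimes report something else, mostly with a low value. They report only what shows in the picture. A call takes as long as a camera call.
- models.spot_in(query, camera): "centre" ([row, column] in pixels, amid what is visible of it).
The state is a dict: "t": time; "q": joint angles; "joint_vel": joint speeds; "joint_torque": joint torques, N m; "eef_pos": TCP position; "tool_rot": TCP orientation; "contact_force": force on the tool from outside, world axes, zero at the start; "torque": the same for the moment, N m; "gripper_width": opening from 0.0 (shut) to 1.0 (fully open).
Only numpy, scipy, OpenCV 4.12 (cv2) and the standard library are available. Lean on these libraries where they do the work, as an engineer would, in place of code of your own. Each camera call takes 0.05 s, during which the arm holds its last target. There are 200 camera calls.

### The job

Slide the loose beech blank, without lifting it, across the jig board until its long far edge lies flush along the fence and its left end is up against the stop block, ready to be sawn to length. Then hold it there with the fingertips, pressing firmly both down onto the board and back into the fence, as with one diagonal push on its near upper edge, with the fingers between the saw line and the stop and at least 4 cm clear of the saw line. Finish while still holding it like that, and leave the other things on the bench where they are.

Things in the scene. Friction and masses are not known exactly. Their poses are not given: they have to be found in the camera images.
- jig: the sawing jig's base board, dark film-faced plywood, 340 mm (its x) by 600 mm (its y), 18 mm thick, screwed to the bench; planed wood slides on it easily (friction about 0.25). Origin: centre of its underside, on the bench top. Its x axis points squarely into the fence, away from the robot; its y axis runs left along the fence; z is up
- saw_line (a point): the point on top of the jig board where the saw line meets the fence (jig x = +110, y = -50 mm). The saw line is a straight pale kerf from here towards the robot, at right angles to the fence; it passes the fence through a 6 mm gap. Behind the fence a beech saw-guide cheek, 75 mm above the board, stands on either side of it. Axes as the jig's
- fence: the fence: aluminium T-slot extrusion, 30 mm deep, 45 mm high, fixed on the jig board, from jig y = -290 to +290 mm save for the gap at the saw line. Its upright working face looks to -x, towards the robot. Origin: at the foot of that face, on top of the board (18 mm above the bench), at jig x = +110 mm, y = 0; axes as the jig's
- stop: the stop block, aluminium, locked to the fence by a black star knob: stands on the board, reaching 70 mm from the fence towards the robot, 30 mm wide along the fence, top 56 mm above the board; the knob, over the fence, reaches 81 mm above the board. Fixed; its place along the fence varies. Origin and axes as point corner
- corner (a point): the inner corner where the blank is to lie: fence face, the stop's right-hand face and the top of the jig board meet here (18 mm above the bench). Axes as the jig's: x into the fence, y towards the stop. With the blank home, its origin lies at x = -50, y = -120, z = 0 mm here, and the saw line crosses it
- blank: the workpiece: a loose plain beech board, 100 mm wide (its x), 240 mm long (its y), 28 mm thick, about 0.45 kg, lying flat and askew on the jig board, short of the fence and to the right of the stop; its top is 46 mm above the bench. Its x axis points roughly to the fence, its y axis roughly towards the stop. Origin: centre of its underside
- offcut: a short beech offcut of the same section as the blank, 100 x 45 x 28 mm, on the jig board left of the stop; leave it alone. Origin: centre of its underside
- pencil: a flat carpenter's pencil, 180 x 13 x 7 mm, lying near the left end of the jig board; leave it alone. Origin: middle of its underside
- pull_saw: a pull saw with a straight cane-wrapped handle, about 590 mm long and 27 mm high, lying on the bench to the right of the jig; leave it alone. Origin: where blade meets handle, underside
- try_square: a try square, 100 mm stock and 200 mm steel blade, 14 mm high, lying on the bench to the left; leave it alone. Origin: middle of the stock's underside
- pliers: a pair of red-handled pliers, 190 mm long, 16 mm high, lying on the bench to the right of the jig; leave them alone. Origin: under the pivot
- tape_roll: a roll of masking tape lying flat, 96 mm across, 24 mm high, on the bench to the right; leave it alone. Origin: centre of its underside
- glue_bottle: a white glue bottle, 56 mm across, 160 mm high, on the bench at the right rear; leave it alone. Origin: centre of its underside
- pen_pot: a steel pot of pens, 80 mm across, pens up to 160 mm high, on the bench to the left; leave it alone. Origin: centre of its underside

How it is judged:
On the way:
1. the blank lies flat on the board, flush along the fence and up against the stop (x of blank in the frame of corner above -0.0535 m and y of blank in the frame of corner above -0.1235 m and angle between the x axis of blank and the x axis of corner, either way round below 0.025 rad and angle between blank's own z axis and vertical below 0.025 rad and height (world z) of blank below 0.021 m), for 0.2 s.
At the end, for the whole second after the job is handed in: Blank flat on the board, at rest, within 3.5 mm of fence and stop and 0.025 rad of square; fingers still pressing it (over 5 N): over 3 N into the fence, over 9 N on the board with its 3.5 to 5.3 N weight; grasp point 45 mm or more from the saw line, on the stop's side (all of step 1 and contact force between blank and fence above 3 N and contact force between blank and jig above 9 N and contact force between the fingers and blank above 5 N and linear speed of blank below 0.005 m/s and y of the grasp point in the frame of saw_line above 0.045 m); the arm keeps its last pose, push and grip.
It fails at once if a bystander on the bench is disturbed (moved more than 20 mm) (distance of any of offcut, pencil, pull_saw, try_square, pliers, tape_roll, glue_bottle, pen_pot from where it was at the start of the episode above 0.02 m).
It fails at once if the blank is lifted or tipped instead of slid (angle between blank's own z axis and vertical above 0.2 rad or height (world z) of blank above 0.038 m).
It also fails if it takes over 51 s, if anything falls off the work surface, if the arm or the gripper's body presses on something with over 40 N, if the wrist force passes 120 N, or if a joint passes its speed limit or range.

## Working session

There is one attempt and no reset: what is moved stays moved. The work goes in short steps, Python scripts to look and compute and a tool call to move; the robot and the scene stay as the last step left them, time stands still between calls to the robot, and variables do not carry over. Pictures are saved under pics/ and viewed, about 8 in all and at most 12, crops included, and the job is handed in when it is done.

Besides the shell and the picture viewer there is one more tool, called after "Emit:" as a command line: name --argument value ..., lists and objects as JSON in quotes. carry_out: Moves the arm, as the interface text tells. Its arguments: {"type":"object","properties":{"deltas":{"type":"array"},"hand":{"type":"number"},"newtons":{"type":"number"}},"required":["deltas"]}

```bash
mkdir -p pics
cat > h.py <<'E'
import numpy as np, cv2
from station import readout, read_camera, get_calibration, bot, models
def ray(cam,rc,z,c=None):
    c=c or get_calibration(cam); f=200/np.tan(np.radians(c["fov_y"])/2)
    T=np.array(c["world_from_camera"]); d=T[:3,:3]@np.array([(rc[1]-c["cx"])/f,(rc[0]-c["cy"])/f,1]); o=T[:3,3]
    return o+d*(z-o[2])/d[2]
def proj(cam,p,c=None):
    c=c or get_calibration(cam); f=200/np.tan(np.radians(c["fov_y"])/2)
    T=np.array(c["world_from_camera"]); q=T[:3,:3].T@(np.array(p)-T[:3,3]); return (q[1]/q[2]*f+c["cy"],q[0]/q[2]*f+c["cx"])
def snap(cam,name):
    im=read_camera(cam); cv2.imwrite(f"pics/{name}.png",im[:,:,::-1]); return im
E
python3 - <<'E'
from h import *
print(readout.get_obs())
for c in("scene","side"):
    k=get_calibration(c);print(c,k)
    snap(c,c+"0")
    for n in("blank","stop","corner","saw_line","fence"):
        for r in models.spot_in(n,c)[:2]: print(c,n,r,ray(c,r["centre"],0.046).round(3))
E
```

```text
{'t': 0.0, 'q': array([ 1.12489687,  0.47780675,  0.02235785,  1.55643777, -0.01149579,
        1.10930721, -0.08307832]), 'joint_vel': array([-8.36354776e-04, -1.53790295e-03, -7.54656502e-05, -2.61785242e-04,
        7.63460845e-04, -1.39413852e-04, -3.92625373e-04]), 'joint_torque': array([ 2.12166549e-05, -5.96443963e+01,  1.60828594e+00, -2.81190276e+01,
        1.25080286e-02,  9.55667929e-03, -2.63327144e-05]), 'eef_pos': array([ 0.22349529, -0.63633612,  0.24732737]), 'tool_rot': array([-4.66949861e-04,  8.15916099e-01, -5.78169596e-01, -7.87236422e-04]), 'contact_force': array([ 0.87700694,  0.23088767, -0.02282157]), 'torque': array([ 0.0265275 ,  0.00210836, -0.02621598]), 'gripper_width': 0.997949272739478}
scene {'fov_y': 47.086210097424555, 'cx': 315.6598975132179, 'cy': 194.5201890581109, 'world_from_camera': array([[-0.48614925,  0.51230846, -0.70795406,  1.82140322],
       [ 0.87378139,  0.27306531, -0.40241946,  0.7398402 ],
       [-0.0128452 , -0.814233  , -0.58039609,  1.10900089],
       [ 0.        ,  0.        ,  0.        ,  1.        ]])}
scene blank {'cent
[... 449 characters left out ...]
884705227571, 'cx': 318.85564454391306, 'cy': 192.05563848472102, 'world_from_camera': array([[-0.97060654, -0.15981355,  0.17995159,  0.30736779],
       [-0.24061851,  0.62862766, -0.73954715,  0.84986073],
       [ 0.00506711, -0.76110899, -0.64860422,  0.79740827],
       [ 0.        ,  0.        ,  0.        ,  1.        ]])}
side blank {'centre': [192.6, 306.2], 'score': 0.56} [0.554 0.005 0.046]
side stop {'centre': [235.8, 257.5], 'score': 0.82} [0.635 0.216 0.046]
side corner {'centre': [235.1, 255.7], 'score': 0.68} [0.641 0.215 0.046]
side saw_line {'centre': [250.0, 298.6], 'score': 0.95} [0.511 0.237 0.046]
side fence {'centre': [216.0, 253.1], 'score': 0.76} [0.677 0.146 0.046]
```

View pics/scene0.png

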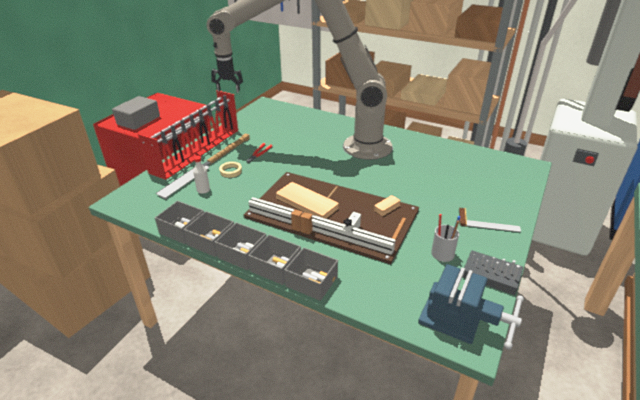

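View pics/side0.png

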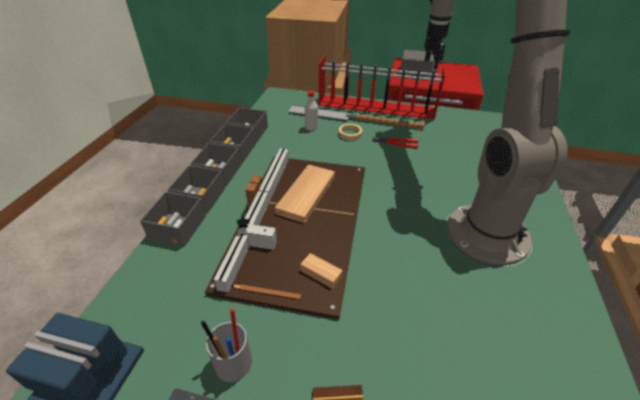

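The scene picture shows the jig mid-bench, with the blank at about (200,307) and the stop and knob at about (220,350). In the side picture the blank is at (193,306), the stop at (236,260), and the kerf runs right from the cheeks at about row 210. I'll zoom in to get corner pixels.

Run:
```python
from h import *
im=cv2.imread("pics/side0.png")[140:320,195:380]; cv2.imwrite("pics/side0c.png",cv2.resize(im,None,fx=3.3,fy=3.3,interpolation=cv2.INTER_CUBIC))
for rc in[(283,209),]: print(ray("side",rc,.018))
```

```text
[0.70784228 0.37445306 0.018     ]
```

View pics/side0c.png

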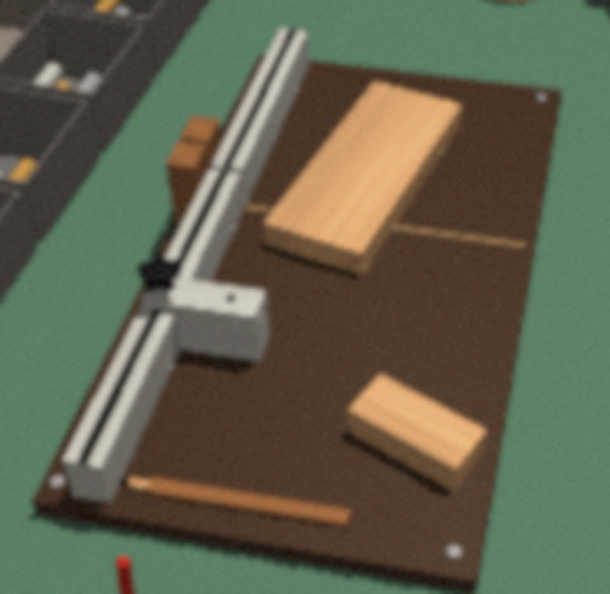

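The crop shows the board corners at (38,508), (475,582) and (560,90), and the kerf from (250,208) to (525,244). The blank's top corners are (375,82), (462,105), (360,255) and (264,230). The stop's top edge towards the robot runs from (267,290) to (262,315).

Run:
```python
from h import *
r=lambda u,v,z: ray("side",(v/3.3+140,u/3.3+195),z)[:2]
FL,NL,NR=r(38,505,.018),r(475,579,.018),r(560,90,.018)
print("corners",FL,NL,NR,np.linalg.norm(FL-NL),np.linalg.norm(NL-NR))
yj=(NL-NR);yaw=np.arctan2(-yj[0],yj[1]);print("yaw",yaw, "from short",np.arctan2(*(FL-NL)[::-1]))
B=[r(*p,.046) for p in((375,82),(462,105),(360,255),(264,230))]
print("blank",np.round(B,3),[np.linalg.norm(B[i]-B[(i+1)%4]).round(3) for i in range(4)])
e=(B[2]+B[3]-B[0]-B[1]);byaw=np.arctan2(-e[0],e[1]);print("byaw",byaw,np.mean(B,0))
c,s=np.cos(yaw),np.sin(yaw);R=np.array([[c,-s],[s,c]])
O=NR+R@np.array([.17,.30]);O2=(FL+NR)/2;print("O",O,O2)
J=lambda p:R.T@(p-O2)
print("kerf jig",J(r(250,208,.018)),J(r(525,244,.018)))
print("stop top jig",[J(r(*p,.074)).round(3) for p in((267,290),(262,318),(170,282))])
print("blank jig",[J(b).round(3) for b in B],byaw-yaw)
```

```text
corners [0.70013054 0.4030425 ] [0.37032742 0.38338376] [ 0.398115   -0.21114752] 0.3303885011451558 0.5951803028649497
yaw 0.04670464314416402 from short 0.05953705613811646
blank [[ 0.585 -0.139]
 [ 0.488 -0.123]
 [ 0.53   0.114]
 [ 0.623  0.104]] [np.float64(0.098), np.float64(0.24), np.float64(0.093), np.float64(0.246)]
byaw -0.16564501494177236 [ 0.55672817 -0.01086319]
O [0.55392332 0.09646225] [0.54912277 0.09594749]
kerf jig [ 0.10675872 -0.05042722] [-0.15768807 -0.05374533]
stop top jig [array([0.041, 0.102]), array([0.036, 0.133]), array([0.123, 0.109])]
blank jig [array([ 0.025, -0.236]), array([-0.071, -0.216]), array([-0.018,  0.019]), array([0.074, 0.005])] -0.21234965808593637
```

```bash
cat >> h.py <<'E'
def tool():
    o=readout.get_obs(); w,x,y,z=o["tool_rot"]
    from scipy.spatial.transform import Rotation as Ro
    return o,Ro.from_quat([x,y,z,w]).as_matrix()
def delta(p,ang=None):
    "world target, tool-x heading in deg -> cm in tool axes, turn deg"
    o,R=tool(); d=R.T@(np.array(p)-o["eef_pos"])*100
    h=np.degrees(np.arctan2(R[1,0],R[0,0])); t=0 if ang is None else -((ang-h+180)%360-180)
    print("delta",d.round(2),"turn",round(t,1),"heading",round(h,1))
E
python3 - <<'E'
from h import *
delta((.50,.04,.26),-99.5)
E
```

```text
delta [-54.71 -48.5   -1.17] turn 28.9 heading -70.6
```

Emit:
carry_out --deltas '[[[-4,-3.5,0],3],[[-8,-7,0],6],[[-12,-10.6,0],9],[[-16,-14.2,0],12],[[-20,-17.7,0],15],[[-24,-21.3,-0.5],18],[[-28,-24.8,-0.5],21],[[-32,-28.4,-1],24],[[-36,-32,-1],27],[[-40,-35.5,-1],28.9]]' --hand 0 --newtons 100

```text
t: 1.85
eef_pos: [0.4267, -0.1403, 0.2588]
tool_rot: [0.0, -0.645, 0.764, -0.001]
contact_force: [1.0, -0.5, -0.6]
gripper_width: 0.0
```

Run:
```python
from h import *
delta((.50,.04,.26),-99.5); o=readout.get_obs(); print(o['t'],o['eef_pos'],o['q'],o['contact_force'])
```

```text
delta [-19.    -4.21  -0.12] turn -0.1 heading -99.6
1.85 [ 0.42672857 -0.14025395  0.25881624] [ 0.40580792  0.10271542 -0.24237658  2.04484202  0.02970183  0.9958605
 -1.59035768] [ 0.97990637 -0.4530555  -0.64033453]
```

Emit:
carry_out --deltas '[[[-5,-1.1,0],0],[[-10,-2.2,0],0],[[-15,-3.3,0],0],[[-19,-4.2,0],0],[[-19,-4.2,0],0],[[-19,-4.2,0],0]]'

```text
t: 2.6
eef_pos: [0.4997, 0.0394, 0.2587]
tool_rot: [-0.0, -0.645, 0.764, -0.001]
contact_force: [0.2, -0.4, -0.1]
gripper_width: 0.002
```

Run:
```python
from h import *
c=get_calibration("wrist"); im=snap("wrist","w1"); np.save("w1.npy",c,allow_pickle=True)
print(c,readout.get_obs()["eef_pos"])
```

```text
{'fov_y': 62.04787024066756, 'cx': 319.4864486018857, 'cy': 191.41675779660008, 'world_from_camera': array([[-0.16727902, -0.94593644, -0.27788843,  0.57091973],
       [-0.98590893,  0.16082387,  0.04603546,  0.02735406],
       [ 0.00114448,  0.28167345, -0.95950964,  0.38431398],
       [ 0.        ,  0.        ,  0.        ,  1.        ]])} [0.49960753 0.03877517 0.25873153]
```

View pics/w1.png

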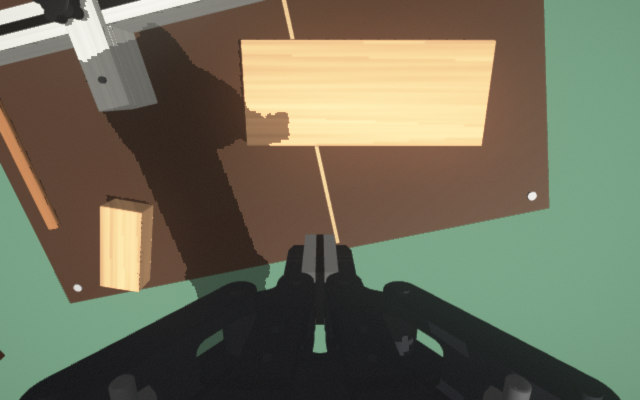

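The wrist view shows the blank's top corners at (241,40), (496,40), (482,146) and (246,146). The kerf runs from (285,0) to (337,242), the board's near edge from (70,303) to (549,208), and the foot of the stop's near right edge is at (157,103).

Run:
```python
from h import *
c=np.load("w1.npy",allow_pickle=True).item()
r=lambda u,v,z: ray("wrist",(v,u),z,c)[:2]
B=np.array([r(*p,.046) for p in((496,40),(482,146),(246,146),(241,40))])
print("blank",B.round(3),[np.linalg.norm(B[i]-B[(i+1)%4]).round(3) for i in range(4)])
e=(B[2]+B[3]-B[0]-B[1]);byaw=np.arctan2(-e[0],e[1]);print("byaw",byaw,B.mean(0))
NL,NR=r(70,301,.018),r(549,208,.018);d=NL-NR;yaw=np.arctan2(-d[0],d[1])
k=r(285,0,.018)-r(337,242,.018);print("yaw",yaw,np.arctan2(k[1],k[0]),"len",np.linalg.norm(d))
R=np.array([[np.cos(yaw),-np.sin(yaw)],[np.sin(yaw),np.cos(yaw)]])
O=(NL+NR)/2+R@[.17,0];print("O",O)
J=lambda p:(R.T@(p-O)).round(4)
print("kerf",J(r(285,0,.018)),J(r(337,242,.018)))
print("stop foot",J(r(157,103,.018)),J(r(133,33,.018)),"blank",[J(b) for b in B])
print("home centre world",O+R@[.06,-.017], "contact home",O+R@[.03,.03])
```

```text
blank [[ 0.591 -0.144]
 [ 0.493 -0.128]
 [ 0.533  0.109]
 [ 0.631  0.091]] [np.float64(0.099), np.float64(0.241), np.float64(0.099), np.float64(0.239)]
byaw -0.16807470581284015 [ 0.56184255 -0.01781639]
yaw 0.0420957997721242 0.04064046997628908 len 0.5975617722838137
O [0.55737844 0.09012657]
kerf [ 0.1043 -0.049 ] [-0.1607 -0.0486]
stop foot [0.0377 0.1074] [0.1074 0.1076] blank [array([ 0.0236, -0.2353]), array([-0.0737, -0.2151]), array([-0.0235,  0.0202]), array([ 0.0733, -0.002 ])]
home centre world [0.61804071 0.07566663] contact home [0.58608936 0.12136249]
```

Run:
```python
from h import *
delta((.540,.032,.068),-99.6)
```

```text
delta [-0.03 -4.07 19.08] turn -0.1 heading -99.7
```

Emit:
carry_out --deltas '[[[0,-2,5],0],[[0,-4.1,10],0],[[0,-4.1,15],0],[[0,-4.1,18],0],[[0,-4.1,19],0],[[0,-4.1,19],0],[[0,-4.1,19.2],0],[[0,-4.1,19.4],0]]'

```text
t: 3.65
eef_pos: [0.5411, 0.0316, 0.0659]
tool_rot: [0.001, -0.645, 0.765, -0.001]
contact_force: [-0.1, 0.2, -0.4]
gripper_width: 0.001
```

Emit:
carry_out --deltas '[[[0,0,0.2],0],[[0,0,0.4],0],[[0,0,0.4],0]]'

```text
t: 4.03
eef_pos: [0.5415, 0.0316, 0.0631]
tool_rot: [0.001, -0.645, 0.765, -0.002]
contact_force: [-3.2, -0.1, 11.1]
gripper_width: 0.003
```

Emit:
carry_out --deltas '[[[0,0,0.2],0],[[-0.6,-0.2,0.2],-1],[[-1.2,-0.4,0.2],-2],[[-1.8,-0.6,0.2],-3],[[-2.4,-0.8,0.2],-4],[[-3,-1,0.2],-5],[[-3,-1,0.2],-5]]'

```text
t: 4.9
eef_pos: [0.5587, 0.0593, 0.0631]
tool_rot: [0.002, -0.677, 0.736, -0.004]
contact_force: [0.2, -2.6, 12.5]
gripper_width: 0.002
```

```bash
cat > look.py <<'E'
from h import *
import sys
c=get_calibration("side"); im=read_camera("side")
# segment beech of the blank by colour near predicted place
hsv=cv2.cvtColor(im,cv2.COLOR_RGB2HSV); cv2.imwrite("pics/%s.png"%sys.argv[1],cv2.resize(im[140:320,195:380,::-1],None,fx=3.3,fy=3.3,interpolation=cv2.INTER_CUBIC))
print(models.spot_in("blank","side")[:1]); o=readout.get_obs(); print(o["t"],o["eef_pos"],o["contact_force"])
E
python3 look.py s2
```

```text
[{'centre': [201.2, 297.7], 'score': 0.77}]
5.0 [0.55870887 0.059285   0.06309005] [ 1.05338121 -1.44275157 11.98521379]
```

View pics/s2.png

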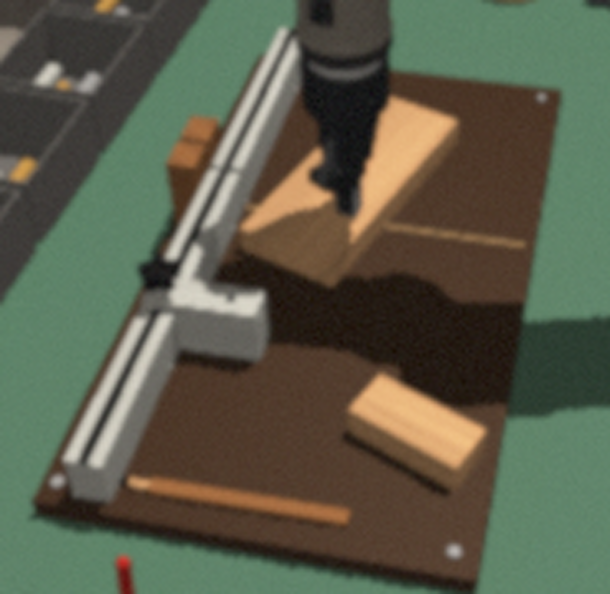

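The side view shows the blank following the fingers. Its top corners are now far-left at about (243,230) and near-right at about (458,122), and its near-left foot is at about (333,286).

Run:
```python
from h import *
r=lambda u,v,z: ray("side",(v/3.3+140,u/3.3+195),z)[:2]
FL,NR,NLb=r(243,230,.046),r(458,122,.046),r(333,286,.018)
off=np.arctan2(.24,.10)
d=FL-NR;yaw=np.arctan2(d[1],d[0])-off;print(np.linalg.norm(d),yaw,(FL+NR)/2)
d=NLb-NR;print(np.linalg.norm(d),np.arctan2(-d[0],d[1]))
y=.042;R=np.array([[np.cos(y),-np.sin(y)],[np.sin(y),np.cos(y)]]);O=np.array([.5574,.0901])
print([(R.T@(p-O)).round(3) for p in(FL,NR,NLb)])
```

```text
0.25552665510550665 -0.25831206228052817 [0.56401599 0.00741678]
0.23377643480827842 -0.2814914294433905
[array([0.085, 0.015]), array([-0.079, -0.181]), array([-0.004,  0.041])]
```

Emit:
carry_out --deltas '[[[-0.1,-0.6,0.3],-1],[[-0.2,-1.2,0.3],-2],[[-0.2,-1.8,0.3],-3],[[-0.3,-2.4,0.3],-5],[[-0.4,-3,0.3],-7],[[-0.5,-3.5,0.3],-9],[[-0.5,-4,0.3],-11],[[-0.5,-4.4,0.3],-11]]'

```text
t: 6.0
eef_pos: [0.6027, 0.0619, 0.0631]
tool_rot: [-0.002, 0.745, -0.667, 0.004]
contact_force: [-9.5, -0.3, 24.2]
gripper_width: -0.003
```

```bash
python3 look.py s3
```

```text
[{'centre': [195.8, 299.7], 'score': 0.95}]
6.1 [0.60335189 0.06185468 0.06306935] [-8.44985909  0.30636314 22.36028741]
```

View pics/s3.png

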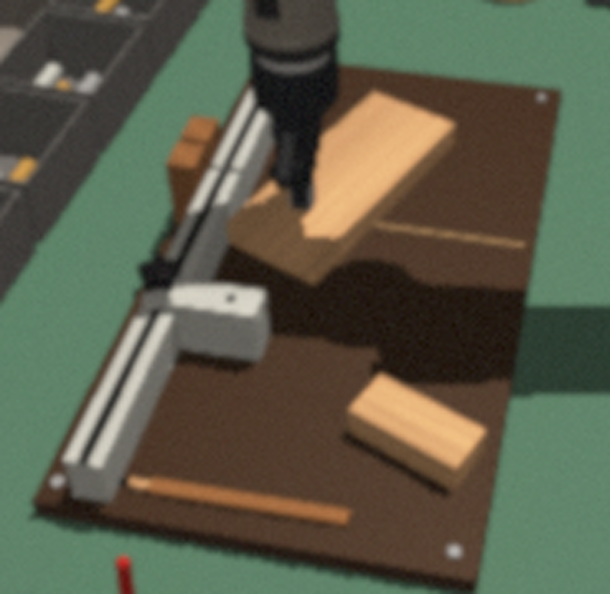

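The blank has turned further clockwise, and the fingers slid over its top. Its corner is near the fence, far-right top at (375,92), near-right top at (456,125), near-left foot at (315,283). I'll switch to pushing its near face, right of centre, which squares it.

Run:
```python
from h import *
r=lambda u,v,z: ray("side",(v/3.3+140,u/3.3+195),z)[:2]
FR,NR,NLb=r(375,92,.046),r(456,125,.046),r(315,283,.018)
d=NLb-NR;yaw=np.arctan2(-d[0],d[1]);print(np.linalg.norm(d),yaw,np.linalg.norm(FR-NR),np.arctan2(*(FR-NR)[::-1]))
R=np.array([[np.cos(yaw),-np.sin(yaw)],[np.sin(yaw),np.cos(yaw)]])
C=(NLb+NR)/2+R@[.05,0];print("C",C,"NL",NLb,"NR",NR)
y=.042;Q=np.array([[np.cos(y),-np.sin(y)],[np.sin(y),np.cos(y)]]);O=np.array([.5574,.0901])
for b in([.05,.12],[.05,-.12],[-.05,-.12],[-.05,.12],[-.05,-.05]): w=C+R@b; print(b,w.round(3),(Q.T@(w-O)).round(3))
p=C+R@[-.085,-.05]; print(p)
delta((*p,.12),-87.6); delta((*p,.055),-87.6)
```

```text
0.23404825251126427 -0.3520846290872715 0.09890552610351407 -0.3434447755610138
C [0.57458723 0.00381226] NL [0.56801082 0.1309004 ] NR [ 0.48729804 -0.08879036]
[0.05, 0.12] [0.663 0.099] [0.106 0.005]
[0.05, -0.12] [ 0.58  -0.126] [ 0.014 -0.217]
[-0.05, -0.12] [ 0.486 -0.092] [-0.079 -0.179]
[-0.05, 0.12] [0.569 0.134] [0.013 0.043]
[-0.05, -0.05] [ 0.51  -0.026] [-0.052 -0.114]
[ 0.47755871 -0.01380784]
delta [ 6.16 13.28 -5.8 ] turn 3.9 heading -83.7
delta [ 6.15 13.34  0.7 ] turn 3.9 heading -83.7
```

Emit:
carry_out --deltas '[[[0,0,-3],0],[[0,0,-5.5],1],[[3,5,-5.8],2],[[6.1,10,-5.8],4],[[6.1,13.3,-5.8],4],[[6.1,13.3,-2],4],[[6.1,13.3,1],4],[[6.1,13.3,2.1],4],[[6.1,13.3,2.1],4]]'

```text
t: 7.22
eef_pos: [0.4778, -0.0131, 0.0407]
tool_rot: [-0.002, 0.721, -0.693, 0.004]
contact_force: [1.0, -0.3, -0.3]
gripper_width: 0.002
```

Run:
```python
from h import *
y=.042;Q=np.array([[np.cos(y),-np.sin(y)],[np.sin(y),np.cos(y)]]);O=np.array([.5574,.0901])
o=readout.get_obs();print(Q.T@(o["eef_pos"][:2]-O),o["contact_force"])
p=O+Q@[.0,-.115];delta((*p,.042),-87.6)
```

```text
[-0.0838172  -0.09981798] [ 0.99398436 -0.34772326 -0.32360779]
delta [ 1.5  -8.39 -0.06] turn -0.1 heading -87.7
```

Emit:
carry_out --deltas '[[[0,-0.8,0],0],[[0,-1.6,0],0],[[0,-2.4,0],0],[[0,-3.2,0],0],[[0,-4,0],0],[[0,-4.8,0],0],[[0,-5.6,0],0],[[0,-6.4,0],0],[[0,-7,0],0],[[0,-7,0],0]]'

```text
t: 8.48
eef_pos: [0.5488, -0.0101, 0.0415]
tool_rot: [-0.003, 0.721, -0.693, 0.004]
contact_force: [0.1, 0.5, 0.3]
gripper_width: -0.0
```

```bash
python3 look.py s4
```

```text
[]
8.575 [ 0.54808608 -0.01019364  0.04142123] [-0.49537412 -0.6220566   1.12421416]
```

View pics/s4.png

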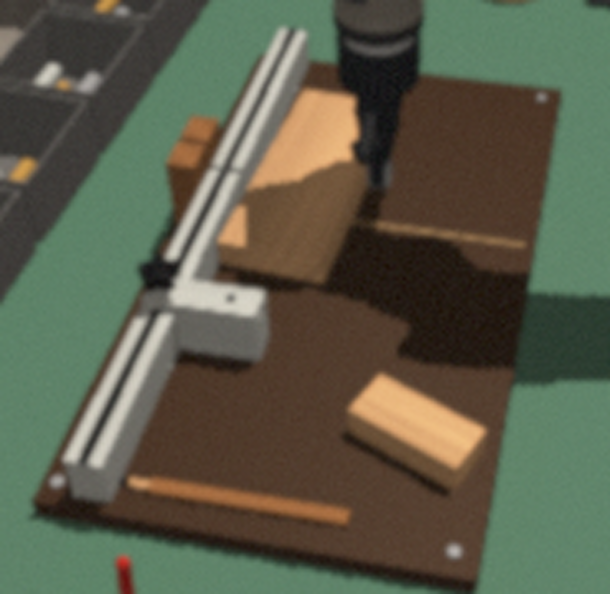

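The blank is now nearly square to the fence, with its near-left foot at about (325,283). I'll push the rest of the way.

Emit:
carry_out --deltas '[[[0,-0.5,0],0],[[0,-0.9,0],0],[[0,-1.2,0],0],[[0,-1.5,0],0],[[0,-1.5,0],0]]'

```text
t: 9.2
eef_pos: [0.5592, -0.0099, 0.0405]
tool_rot: [0.0, 0.721, -0.693, 0.001]
contact_force: [-10.0, -0.5, 4.1]
gripper_width: -0.002
```

Run:
```python
from h import *
r=lambda u,v,z: ray("side",(v/3.3+140,u/3.3+195),z)[:2]
y=.042;Q=np.array([[np.cos(y),-np.sin(y)],[np.sin(y),np.cos(y)]]);O=np.array([.5574,.0901])
print(Q.T@(r(325,283,.018)-O),Q.T@(r(220,262,.018)-O))
```

```text
[0.0035522 0.0384883] [0.10391871 0.03223284]
```

Emit:
carry_out --deltas '[[[0,1.5,0],0],[[0,2.5,-2],0],[[0,2.5,-5],0],[[4,1,-5.5],0],[[9,-3,-5.5],0],[[15,-7.2,-5.5],0],[[15.5,-7.2,-5.5],0],[[15.5,-7.2,-5.5],0],[[15.5,-7.2,-5.5],0]]'

```text
t: 10.32
eef_pos: [0.6367, -0.1593, 0.0958]
tool_rot: [0.0, 0.722, -0.692, 0.001]
contact_force: [-0.6, 0.9, 0.7]
gripper_width: 0.002
```

```bash
python3 look.py s5
python3 - <<'E'
from h import *
y=.042;Q=np.array([[np.cos(y),-np.sin(y)],[np.sin(y),np.cos(y)]]);O=np.array([.5574,.0901])
print(Q.T@(readout.get_obs()["eef_pos"][:2]-O))
E
```

```text
[{'centre': [194.4, 285.5], 'score': 0.95}]
10.425 [ 0.6368581  -0.15931091  0.09603006] [-0.61435293  0.19038586  0.83729873]
[ 0.06891585 -0.25252723]
```

View pics/s5.png

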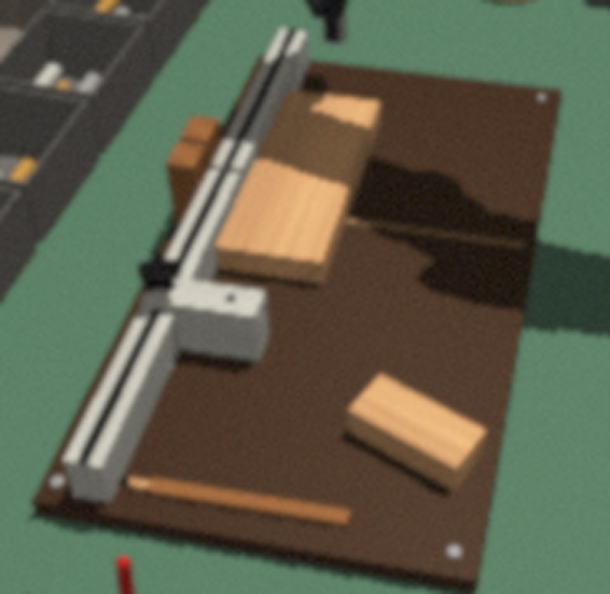

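The blank now lies flush along the fence, with its left end (foot at (325,283)) about 7 cm short of the stop. Next I'll lower beyond its right end and push left.

Emit:
carry_out --deltas '[[[0,0,3],0],[[0,0,5],0],[[0,0,5.5],0],[[0,0,5.5],0]]'

```text
t: 10.92
eef_pos: [0.6369, -0.1592, 0.041]
tool_rot: [0.0, 0.722, -0.692, 0.001]
contact_force: [0.1, -0.0, -0.5]
gripper_width: 0.001
```

Emit:
carry_out --deltas '[[[-1,0,0],0],[[-2,0,0],0],[[-3,0,0],0],[[-4,0,0],0],[[-5,0,0],0],[[-6,0,0],0],[[-7,0,0],0],[[-8,0,0],0],[[-8.8,0,0],0],[[-9.2,0,0],0]]'

```text
t: 12.18
eef_pos: [0.6328, -0.0664, 0.0409]
tool_rot: [0.0, 0.723, -0.691, 0.001]
contact_force: [0.3, -1.0, 1.1]
gripper_width: 0.0
```

Emit:
carry_out --deltas '[[[-0.4,0,0],0],[[-0.8,0,0],0],[[-1.2,0,0],0],[[-1.2,0,0],0]]'

```text
t: 12.68
eef_pos: [0.6322, -0.0547, 0.0408]
tool_rot: [0.001, 0.722, -0.691, 0.001]
contact_force: [-0.1, -1.7, 1.6]
gripper_width: -0.003
```

Emit:
carry_out --deltas '[[[-0.3,0,0],0],[[-0.6,0,0],0],[[-0.9,0,0],0],[[-0.9,0,0],0]]'

```text
t: 13.18
eef_pos: [0.6315, -0.0542, 0.0409]
tool_rot: [0.004, 0.72, -0.693, 0.003]
contact_force: [-0.9, -17.4, 3.6]
gripper_width: -0.003
```

Emit:
carry_out --deltas '[[[1,0,0],0],[[1.8,0,-2],0],[[1.8,0,-5],0],[[0,4,-6],0],[[-4,7.5,-6],0],[[-8,10.5,-6],0],[[-13,11,-6],0],[[-13,11,-6],0],[[-13,11,-6],0]]'

```text
t: 14.3
eef_pos: [0.5171, 0.0727, 0.1006]
tool_rot: [0.004, 0.721, -0.693, 0.004]
contact_force: [0.3, -0.3, -0.1]
gripper_width: -0.002
```

```bash
python3 look.py s6
python3 - <<'E'
from h import *
y=.042;Q=np.array([[np.cos(y),-np.sin(y)],[np.sin(y),np.cos(y)]]);O=np.array([.5574,.0901])
print(Q.T@(readout.get_obs()["eef_pos"][:2]-O))
c=get_calibration("wrist"); im=snap("wrist","w2")
for p in [(.01,.105,.046),(.01,-.135,.046),(.11,-.135,.046),(.11,.105,.046)]:
    w=O+Q@p[:2]; print(p,"side crop",[(a-b)*3.3 for a,b in zip(proj("side",(*w,p[2])),(140,195))],"wrist",np.round(proj("wrist",(*w,p[2]),c)))
delta((*(O+Q@[-.03,.0]),.041),-87.6)
E
```

```text
[{'centre': [207.2, 284.3], 'score': 0.92}]
14.4 [0.51708921 0.07120947 0.10012933] [-0.09141666  0.43672998  0.36600454]
[-0.04106841 -0.01718131]
(0.01, 0.105, 0.046) side crop [np.float64(314.16583826950625), np.float64(296.3485308908137)] wrist [136.  88.]
(0.01, -0.135, 0.046) side crop [np.float64(138.70943201059373), np.float64(361.6537700044215)] wrist [133. 536.]
(0.11, -0.135, 0.046) side crop [np.float64(125.79672745751108), np.float64(264.3124463701952)] wrist [-89. 576.]
(0.11, 0.105, 0.046) side crop [np.float64(296.4837740839795), np.float64(183.05410647042225)] wrist [-89.  43.]
delta [-1.81 -1.11  5.87] turn -0.3 heading -87.9
```

View pics/w2.png

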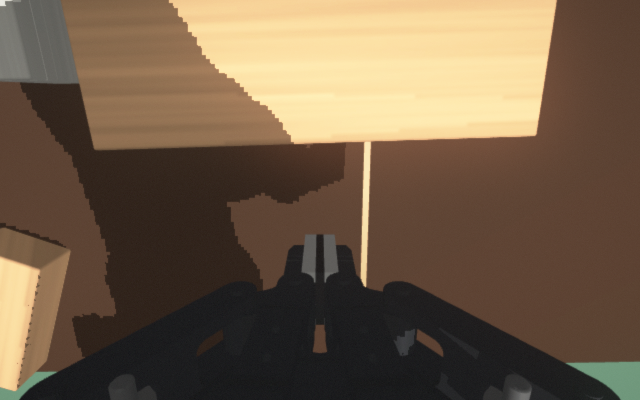

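The near edge runs from (95,149) to (537,135), against (88,136) to (536,133) expected. So the left end sits about 6 mm off the fence. I'll push the near face at its left half.

Emit:
carry_out --deltas '[[[-4,-0.5,2],0],[[-5.8,-1,4.5],0],[[-5.8,-1,5.9],0],[[-5.8,-1,5.9],0],[[-5.8,-2,5.9],0],[[-5.8,-3,5.9],0],[[-5.8,-3.8,5.9],0],[[-5.8,-4.4,5.9],0],[[-5.8,-5,5.9],0],[[-5.8,-5,5.9],0]]'

```text
t: 15.7
eef_pos: [0.5528, 0.129, 0.0373]
tool_rot: [0.015, 0.72, -0.693, -0.003]
contact_force: [-29.3, -0.8, 12.3]
gripper_width: -0.0
```

Emit:
carry_out --deltas '[[[0,0.8,0],0],[[0,1.2,-2],0],[[0,1.2,-4],0],[[0,1.2,-5.5],0],[[0,1.2,-5.5],0]]'

```text
t: 16.32
eef_pos: [0.5441, 0.1298, 0.0947]
tool_rot: [0.013, 0.72, -0.694, -0.001]
contact_force: [-0.1, 0.1, -0.9]
gripper_width: -0.002
```

Run:
```python
from h import *
y=.042;Q=np.array([[np.cos(y),-np.sin(y)],[np.sin(y),np.cos(y)]]);O=np.array([.5574,.0901])
print(Q.T@(readout.get_obs()["eef_pos"][:2]-O))
c=get_calibration("wrist"); im=snap("wrist","w3")
for p in [(.01,.105,.046),(.01,-.135,.046),(.04,.105,.018)]:
    w=O+Q@p[:2]; print(p,"wrist",np.round(proj("wrist",(*w,p[2]),c)))
delta((*(O+Q@[.027,.035]),.066),-87.6)
```

```text
[-0.01165453  0.04022079]
(0.01, 0.105, 0.046) wrist [190. 198.]
(0.01, -0.135, 0.046) wrist [186. 636.]
(0.04, 0.105, 0.018) wrist [127. 208.]
delta [ 0.43 -4.02  2.68] turn -0.2 heading -87.8
```

View pics/w3.png

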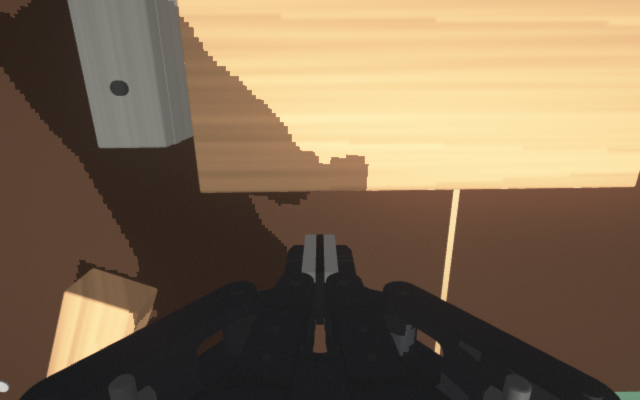

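The near edge now runs from (200,192) to (636,187), parallel to the prediction. The blank is square and its left end meets the stop. Next I'll go above the hold spot, near the blank's front edge, and press diagonally.

Emit:
carry_out --deltas '[[[0.4,-1.5,-0.5],0],[[0.4,-3.5,0],0],[[0.4,-3.5,2],0],[[0.4,-3.5,2.7],0],[[0.4,-3.5,2.9],0],[[0.4,-3.5,3.1],0],[[0.4,-3.5,3.3],0]]'

```text
t: 17.25
eef_pos: [0.5762, 0.1259, 0.0629]
tool_rot: [0.016, 0.72, -0.693, -0.002]
contact_force: [-17.0, -5.5, 49.5]
gripper_width: 0.0
```

Emit:
carry_out --deltas '[[[0,-0.1,0.2],0],[[-0.1,-0.3,0.3],0],[[-0.2,-0.5,0.4],0],[[-0.2,-0.8,0.4],0],[[-0.2,-1,0.4],0],[[-0.2,-1,0.4],0]]'

```text
t: 18.0
eef_pos: [0.5843, 0.1282, 0.0629]
tool_rot: [0.017, 0.72, -0.693, -0.001]
contact_force: [-17.0, -5.7, 45.9]
gripper_width: -0.001
```

Run:
```python
from h import *
y=.042;Q=np.array([[np.cos(y),-np.sin(y)],[np.sin(y),np.cos(y)]]);O=np.array([.5574,.0901])
o=readout.get_obs();print(Q.T@(o["eef_pos"][:2]-O),o["contact_force"],Q.T@o["contact_force"][:2])
```

```text
[0.02845918 0.03692461] [-16.95296094  -5.6878445   45.94074781] [-17.17682987  -4.97101351]
```

Run:
```python
from h import *
y=.042;Q=np.array([[np.cos(y),-np.sin(y)],[np.sin(y),np.cos(y)]]);O=np.array([.5574,.0901])
for i in range(6): im=read_camera("side" if i%2 else "scene"); 
o=readout.get_obs();print(o["t"],Q.T@(o["eef_pos"][:2]-O),o["contact_force"],Q.T@o["contact_force"][:2])
a=read_camera("side")[150:270,230:340]; b=read_camera("scene")[170:265,245:425]
f=lambda m,k:cv2.resize(m[:,:,::-1],None,fx=k,fy=k,interpolation=cv2.INTER_CUBIC)
a=f(a,3.4);b=f(b,2.3);H=max(a.shape[0],b.shape[0]);v=np.zeros((H,a.shape[1]+b.shape[1],3),np.uint8);v[:a.shape[0],:a.shape[1]]=a;v[:b.shape[0],a.shape[1]:]=b
cv2.imwrite("pics/fin.png",v);print(v.shape)
```

```text
18.3 [0.02848086 0.03693204] [-15.9477584   -5.26813259  46.31399242] [-16.15489107  -4.59387783]
(408, 788, 3)
```

View pics/fin.png

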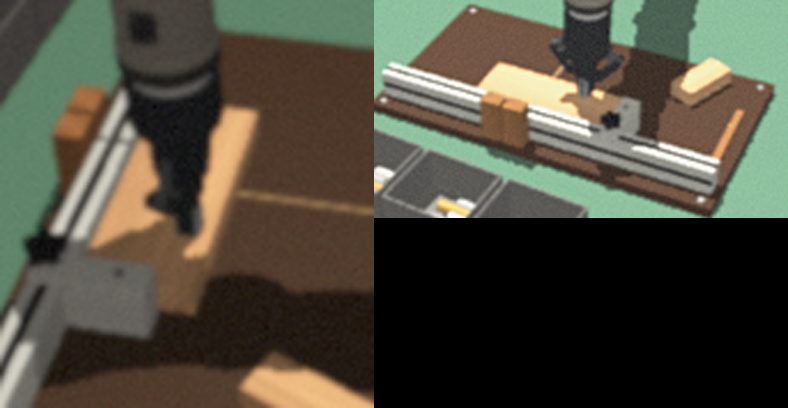

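Run:
```python
from h import *
y=.042;Q=np.array([[np.cos(y),-np.sin(y)],[np.sin(y),np.cos(y)]]);O=np.array([.5574,.0901])
for n,(u,v),z in(("near-left foot",(192,313),.018),("near-right top",(258,112),.046),("stop near-right foot",(153,336),.018)):
    print(n,(Q.T@(ray("side",(150+v/3.4,230+u/3.4),z)[:2]-O)).round(4))
o=readout.get_obs();print(o["t"],o["contact_force"])
```

```text
near-left foot [0.0068 0.1046]
near-right top [ 0.0048 -0.1313]
stop near-right foot [0.0313 0.1351]
18.4 [-16.44966106  -5.22031863  45.02029661]
```

```bash
python3 -c "
from h import *
print(bot.hand_in()); o=readout.get_obs(); print(o['t'],o['contact_force'],o['eef_pos'])"
```

```text
the job is handed in; nothing more can be done
None
the job is handed in; nothing more can be done
```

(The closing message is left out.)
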